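# Draw the rolling pin out of the utensil washing box

### The job

Throw the lever on the utensil washing box into its middle notch (the one with the white mark), which draws the hold-down bar aside and must stay there, then take the long rolling pin out of the box: it is longer than the opening in the top, so tilt it and bring it out diagonally, one end first. Finish while still gripping it: hold the pin still above the box, over the opening, with the whole pin at least 5 cm above the box's top, and do not knock the other kitchen things about.

Things in the scene. Friction and masses are not known exactly. Their poses are not given: they have to be found in the camera images.
- washbox: Bare metal utensil washing box fixed to the counter: 244 mm along its x, 490 along its y, 125 high; origin at the centre of its underside, z up. Inside it is hollow: x -118 to 118, y -241 to 241, floor 8 mm up. The top sheet is 4 mm thick (121 to 125 mm up) with one opening in its middle. The lever stands on the top near the +y end.
- opening (a point): Centre of the rectangular opening, level with the upper face of the box's top (125 mm above the counter); axes as the washbox. It measures 150 mm along x (-75 to 75) by 220 mm along y (-110 to 110).
- cradle (a point): Point midway between the two cradles inside the box, 85 mm above the counter, where the pin's axis lies. The cradles are at box y = -70 and +70, each 14 mm long in y, 38 mm wide in x, reaching 73 mm up from the counter.
- bar (a point): Middle of the metal hold-down bar, 12 mm wide, 6 mm thick, 460 mm long along the box's y, just under the top (113 to 119 mm up). With the lever at 0 it lies at box x = 0, straight over the pin; it moves to +x by 95 mm per rad of lever.
- lever (a joint): Lever angle about the box's y, rad. 0: first notch, leaning 0.55 rad from upright to the box's -x; 0.80: middle notch, white mark, bar drawn aside (leaning 0.25 rad to +x); 1.15: last notch and end stop. The notches are gaps in a dark quadrant plate beside the lever. Friction (about 2.5 N at the knob) holds it wherever it is left; it can be pushed either way.
- lever_knob (a point): Centre of the lever's black ball knob, 24 mm in diameter, at the end of a 10 mm thick rod, 100 mm from the pivot. The pivot is at box x = -50, y = 190, z = 145 mm. The knob swings along the box's x and lies about 230 to 245 mm above the counter. The quadrant plate stands 20 to 32 mm from it on its +y side and reaches 221 mm above the counter.
- pin_center (a point): Centre of the plain straight wooden rolling pin, a smooth cylinder 34 mm in diameter and 300 mm long, 0.15 to 0.26 kg, lying in the box's cradles along the box's y, its middle up to 25 mm to either side of the box's middle. Its own y axis runs along the pin.
- pin_end_left (a point): Centre of the pin's end face towards the box's +y side, 150 mm from its middle.
- pin_end_right (a point): Centre of the pin's end face towards the box's -y side, 150 mm from its middle.
- cutter: Bystander: steel pastry cutter ring, 64 mm in diameter, 35 mm high, standing on the top of the box near its -y end; origin at the centre of its underside.
- jar: Bystander: amber glass jar, 68 mm in diameter, 100 mm high; origin at the centre of its underside.
- bowl: Bystander: steel bowl, 170 mm across, 75 mm high; origin under its centre.
- mug: Bystander: white mug, 80 mm in diameter, 90 mm high; origin under its centre.
- carton: Bystander: drinks carton, 70 x 70 mm, 183 mm high; origin under its centre.
- oil: Bystander: green oil bottle, 66 mm in diameter, 200 mm high; origin under its centre.

How it is judged:
By the outcome, as a careful person would: the job done as asked, in the order asked, and still so for the second after the job is handed in, while the arm keeps its last pose, push and grip.
It also fails if it takes over 48 s, if anything falls off the work surface, if the arm or the gripper's body presses on something with over 40 N, if the wrist force passes 120 N, or if a joint passes its speed limit or range.

### The arm

A 7-joint arm with a two-finger parallel gripper is mounted at the origin on the work surface. World frame = base frame: x ahead of the robot, y to its left, z up, the work surface at z = 0. Lengths are in m, angles in rad, forces in N, time in s.
With the tool pointing down it reaches from about 0.35 to 0.9 m from the base axis. Payload 7.2 kg.
Tool frame: the origin (TCP) lies at the very end of the fingers, on their centre line; the grasp point (between the pads) lies arm.grip_depth behind it (arm.grip_depth is the distance from the TCP to the grasp point, in m); z points along the fingers, x is the direction in which the jaws open and shut, and the axes are right-handed (so a half turn about z gives the same grasp; the last joint's range is limited). The gripper opens to 85 mm and grips with 20 to 120 N. Pads are 22 mm wide; open, the fingers measure 114 mm over their backs; the gripper's body (76 mm by 85 mm) begins 54 mm behind the grasp point. The pads swing forward as they close: fully open they stand 13 mm farther back than shut.
Start: joints at [1.154, 0.411, -0.013, 1.596, 0.006, 1.134, -0.082], TCP at [0.214, -0.587, 0.231] pointing down, gripper open.
Joint ranges: [-2.95, 2.95], [-0.29, 1.99], [-1.47, 1.44], [0.14, 2.54], [-1.03, 4.17], [0.13, 1.85], [-2.86, 2.86]. Speed limits (rad/s): [2.39, 2.39, 3.01, 3.01, 3.14, 3.14, 3.14].

### API

Orientations are given as [roll, pitch, yaw] about the fixed x, y, z axes, in that order (R = Rz(yaw) Ry(pitch) Rx(roll)).
In Python, from bench import get_state, eyes, arm gives the robot as it stands.
- The arm moves only by the shell command python3 -m inch 'ROWS' [FORCE]. ROWS is JSON, a list of rows, each a list of 3 entries, a list of its own where there are three numbers: the closure in counts, from 0 (fully open) to 255 (shut), then the shift along the tool's x, y, z in cm, then the turn about the tool's z in degrees. A call has 1 to 20 rows; each row shifts and turns the commanded pose from where the row before left it, along the tool's axes as they then stand; what a row does not reach is not made up. A row lasts 1/12 s, in which the tool goes at most 41.7 mm and 7.16 degrees, less where a joint would pass 70% of its speed; a pose out of reach is approached as far as the arm can. A call with a gripper value outside its range is refused whole. The fingers move at their own pace and stop on an object; FORCE is the grip in N (left out, the last holds). Time passes only in rows, so rows that do not move let the fingers close. It gives the time, the measured TCP pose, the force and the opening at its end, in the units of the state.
- get_state(): the state, without advancing time (a new reading comes with each control period).
- eyes.get_image(name): name is "scene" or "top" or "wrist"; returns (picture, depth): 384x512x3 uint8, red, green, blue; 384x512 float32, m along the optical axis (not along the pixel's ray), 0 where there is no reading.
- eyes.get_calibration(name): a dict with "intrinsics" (3x3 intrinsics, pixels), "world_to_cam" (4x4, takes a point from world to camera coordinates); the wrist camera has in their place "mount" (4x4, takes a point from camera to tool coordinates, whose origin is the TCP and whose axes are the tool frame's). Camera axes: x right, y up, looking along -z (the intrinsics and any distortion apply to the point x, -y, -z); pixel columns grow to the right and rows downward; lengths in m; the calibration is good to about 2 mm. A picture is of the moment at which its call begins: read the wrist's pose just before it. get_calibration takes no time and is no camera call.
- arm.job_done(): hands the job in, once; it reports no verdict.
Trained networks look in the newest picture that a camera, given by its name, has taken for a name from the list of things; names that differ only in an ending like _2 or _b are one class to them, and where a whole thing is asked for, a point or a joint stands for the part that bears it (a point fixed in the world has none). Each returns a list of dicts, best first, with "p" (0 to 1); they miss things now and then, are a little off and sometimes report something else, mostly with a low value. They report only what shows in the picture. A call takes as long as a camera call.
- eyes.cut_out(camera, target): "mask" (384x512 bool, what is visible of it) and "bbox" ([left, top, right, bottom] in pixels, round what is visible of it).
- eyes.spot_point(camera, target): "location" ([column, row] in pixels: a listed point, or the origin of a listed thing).
The state is a dict: "time_s": time; "joint_positions": joint angles; "dq": joint speeds; "effort": joint torques, N m; "tcp_pos": TCP position; "tcp_rot": TCP orientation; "contact_force": force on the tool from outside, world axes, zero at the start; "wrist_torque": the same for the moment, N m; "opening": finger opening in m.
Only numpy, scipy, OpenCV 4.12 (cv2) and the standard library are available. Lean on these libraries where they do the work, as an engineer would, in place of code of your own. Each camera call takes 0.05 s, during which the arm holds its last target. There are 200 camera calls.

## Working session

There is one attempt and no reset: what is moved stays moved. The work goes in short steps, Python scripts to look and compute and a shell command to move; the robot and the scene stay as the last step left them, time stands still between calls to the robot, and variables do not carry over. Pictures are saved under pics/ and viewed, about 8 in all and at most 12, crops included, and the job is handed in when it is done.

```bash
ls; mkdir -p pics; cat > h.py <<'E'
import numpy as np, cv2
from bench import get_state, eyes, arm
from scipy.spatial.transform import Rotation as R
def tool():
    s=get_state(); T=np.eye(4); T[:3,:3]=R.from_euler('xyz',s['tcp_rot']).as_matrix(); T[:3,3]=s['tcp_pos']; return T
def cam2world(name,T=None):
    c=eyes.get_calibration(name)
    return c['intrinsics'],(T@np.array(c['mount']) if name=='wrist' else np.linalg.inv(c['world_to_cam']))
def deproj(name,u,v,d,T=None):
    K,M=cam2world(name,T); K=np.array(K)
    u,v,d=map(np.asarray,(u,v,d))
    p=np.stack([(u-K[0,2])/K[0,0]*d,-(v-K[1,2])/K[1,1]*d,-d,np.ones_like(d*1.)],-1)
    return (p@M.T)[...,:3]
def ray_z(name,u,v,z,T=None):
    K,M=cam2world(name,T); a=deproj(name,u,v,1.0,T); o=M[:3,3]; return o+(a-o)*(z-o[2])/(a[2]-o[2])
def snap(name,fn):
    T=tool(); im,d=eyes.get_image(name); cv2.imwrite('pics/'+fn,im[:,:,::-1]); return im,d,T
E
python3 - <<'E'
from h import *
print(get_state(),arm.grip_depth)
for n in('top','scene'):
    im,d,T=snap(n,n+'0.png'); c=eyes.get_calibration(n); print(n,list(c.keys()),np.round(cam2world(n)[1],3).tolist())
    np.save('pics/%s.npy'%n,d)
    for t in ['washbox','opening','lever_knob','pin_center','pin_end_left','pin_end_right','cutter','jar','bowl','mug','carton','oil']:
        r=eyes.spot_point(n,t)[:1]
        for q in r:
            u,v=q['location']; dd=d[int(np.clip(v,0,383)),int(np.clip(u,0,511))]
            print(t,round(q['p'],2),np.round([u,v],1),np.round(deproj(n,u,v,dd),3))
a=np.hstack([cv2.imread('pics/top0.png'),cv2.imread('pics/scene0.png')]); cv2.imwrite('pics/a.png',cv2.resize(a,(800,300),interpolation=cv2.INTER_AREA))
E
```

```text
pics
{'time_s': 0.0, 'joint_positions': array([ 1.15379181,  0.41189726, -0.01272247,  1.59705244,  0.00560231,
        1.13428644, -0.08222379]), 'dq': array([-0.00200506,  0.00053985,  0.00028153,  0.00072158,  0.00060967,
        0.00024305, -0.00078667]), 'effort': array([-1.90438368e-04, -6.00633287e+01,  6.81699794e-01, -2.99419034e+01,
        1.36183767e-02,  1.07336015e-02, -2.06093873e-06]), 'tcp_pos': array([ 0.21340557, -0.58691004,  0.23045122]), 'tcp_rot': array([ 3.14148067e+00,  1.60395048e-03, -1.22198045e+00]), 'contact_force': array([ 0.62117751, -0.39654033,  0.00856826]), 'wrist_torque': array([ 0.03105729, -0.02353824,  0.00429367]), 'opening': 0.08500834593344815} 0.0187
top ['intrinsics', 'world_to_cam'] [[-0.009, 0.997, -0.078, 0.417], [-1.0, -0.009, -0.001, 0.054], [-0.002, 0.078, 0.997, 1.681], [0.0, 0.0, 0.0, 1.0]]
washbox 0.55 [266.2 191.6] [0.538 0.014 0.09 ]
opening 0.82 [268.1 185.8] [0.559 0.007 0.097]
lever_knob 0.58 [209.3 207.3] [0.474 0.215 0.244]
pin_center 0.75 [260.5 189.3] [0.546 0.036 0.096]
pin_end_right 0.89 [301.4 194.6] [ 0.523 -0.117  0.
[... 307 characters left out ...]
o_cam'] [[0.891, -0.325, 0.318, 1.01], [0.454, 0.665, -0.593, -0.882], [-0.018, 0.673, 0.74, 1.304], [0.0, 0.0, 0.0, 1.0]]
washbox 0.97 [262.1 230.2] [0.557 0.004 0.009]
opening 0.85 [260.8 209.1] [0.551 0.008 0.117]
lever_knob 0.44 [263.9 136.4] [ 0.337  0.461 -0.002]
pin_center 0.73 [261.9 226.7] [0.548 0.02  0.005]
pin_end_left 0.88 [286.4 179.7] [0.576 0.157 0.129]
pin_end_right 0.84 [240.7 239.6] [ 0.553 -0.136  0.122]
cutter 0.65 [211.2 234.3] [ 0.46  -0.159  0.123]
jar 0.94 [280.1 142. ] [0.517 0.229 0.223]
bowl 0.85 [326.4 138.5] [0.581 0.557 0.005]
mug 0.7 [132.3 320.5] [ 1.01  -0.882  1.304]
carton 0.66 [194.3 358.5] [ 0.612 -0.512  0.082]
oil 0.92 [345.9 173.6] [0.727 0.383 0.02 ]
```

View pics/top0.png

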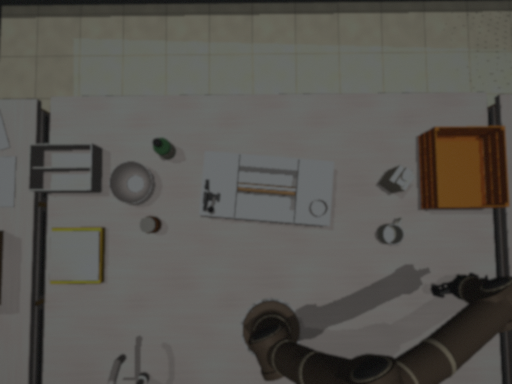

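View pics/scene0.png

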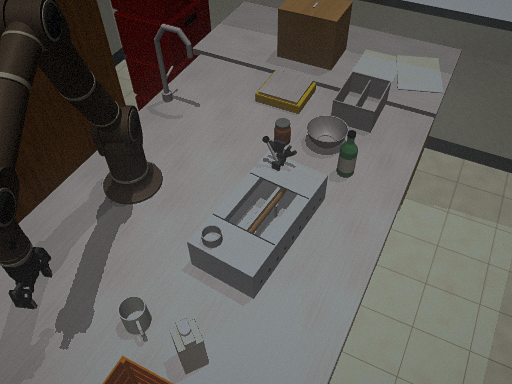

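The top and scene views show the box around (0.54, 0.01), with the lever at its left (+y) end and the cutter ring at its right end. The pin is visible in the opening under the bar. Next I fit the box pose from the depth data.

```bash
python3 - <<'E'
from h import *
for n in('top','scene'):
    d=np.load('pics/%s.npy'%n); v,u=np.mgrid[:384,:512]; P=deproj(n,u,v,d)
    near=(d>0)&(abs(P[...,0]-.54)<.25)&(abs(P[...,1]-.01)<.33)
    m=near&(abs(P[...,2]-.125)<.008)
    q=P[m]; 
    r=cv2.minAreaRect(q[:,:2].astype(np.float32)); print(n,m.sum(),np.median(q[:,2]),r)
    k=P[near&(P[...,2]>.223)&(P[...,1]>.1)]; print('knob',len(k),np.round(k.mean(0),3),np.round(k.max(0),3))
print([ (n,np.array(eyes.get_calibration(n)['intrinsics']).round(1).tolist()) for n in('top','scene','wrist')],np.array(eyes.get_calibration('wrist')['mount']).round(3))
E
```

```text
top 5733 0.12419271873417759 ((0.5517612099647522, 0.012458458542823792), (0.4904496371746063, 0.24474003911018372), 84.66387176513672)
knob 42 [0.475 0.213 0.237] [0.528 0.235 0.248]
scene 6112 0.12506031335645196 ((0.5497453212738037, 0.013727456331253052), (0.4961628019809723, 0.2492910921573639), 84.64249420166016)
knob 41 [0.473 0.208 0.236] [0.524 0.23  0.246]
[('top', [[416.6, 0.0, 255.1], [0.0, 416.6, 190.9], [0.0, 0.0, 1.0]]), ('scene', [[467.3, 0.0, 255.5], [0.0, 467.3, 191.4], [0.0, 0.0, 1.0]]), ('wrist', [[305.2, 0.0, 257.3], [0.0, 305.2, 188.9], [0.0, 0.0, 1.0]])] [[ 1.    -0.    -0.    -0.   ]
 [-0.001 -0.948 -0.318 -0.083]
 [-0.     0.318 -0.948 -0.143]
 [ 0.     0.     0.     1.   ]]
```

```bash
python3 -m inch '[[0,[0,0,-3.5],-6.5],[0,[0,0,-3.5],-6.5],[0,[0,0,-3],-6.5],[0,[0,0,0],-6.5],[0,[0,0,0],-6.5],[0,[0,0,0],-6.5],[0,[0,0,0],-6.5],[0,[0,0,0],-6.5],[0,[0,0,0],-6.5],[0,[0,0,0],-6.2]]' 25
python3 -m inch '[[0,[2.5,-2.5,0],0],[0,[2.5,-2.5,0],0],[0,[2.5,-3,0],0],[0,[2.5,-3,0],0],[0,[2,-3.5,0],0],[0,[2,-3.5,0],0],[0,[2,-3.5,0],0],[0,[2,-3.5,0],0],[0,[2,-3.5,0],0],[0,[2,-3.5,0],0],[0,[2,-3.5,0],0],[0,[2,-3.5,0],0],[0,[2,-3.5,0],0],[0,[0.1,-3.5,0],0],[0,[0,-3.5,0],0],[0,[0,-3.5,0],0],[0,[0,-3.5,0],0],[0,[0,-3.5,0],0],[0,[0,-2.9,0],0],[0,[0,0,0],0]]'
cat >> h.py <<'E'
C=np.array([.5508,.013]); YAW=-.0932
BX=np.array([np.cos(YAW),np.sin(YAW)]); BY=np.array([-np.sin(YAW),np.cos(YAW)])
def tobox(p): p=np.asarray(p); d=p[...,:2]-C; return np.concatenate([np.stack([d@BX,d@BY],-1),p[...,2:]],-1)
def toworld(b): b=np.asarray(b,float); return np.r_[C+b[0]*BX+b[1]*BY,b[2]]
def go(bx,by,z):
    "shift in tool cm to put TCP at box coords"
    T=tool(); return np.round(T[:3,:3].T@(toworld([bx,by,z])-T[:3,3])*100,2), 'yaw err deg',np.round(np.degrees(get_state()['tcp_rot'][2]-YAW),2)
E
python3 - <<'E'
from h import *
im,d,T=snap('wrist','w1.png'); np.save('pics/w1.npy',d); np.save('pics/w1T.npy',T)
print(tobox(T[:3,3]),get_state()['tcp_rot'],get_state()['time_s'])
v,u=np.mgrid[:384,:512]; P=tobox(deproj('wrist',u,v,d,T))
m=(d>0)&(abs(P[...,2]-.125)<.006)&(abs(P[...,0])<.13)&(abs(P[...,1])<.25)
print('top',np.percentile(P[m],[.5,50,99.5],axis=0).round(4).tolist())
o=(d>0)&(P[...,2]<.11)&(abs(P[...,0])<.1)&(abs(P[...,1])<.15)
print('open',np.percentile(P[o],[.5,99.5],axis=0).round(4).tolist())
for t in('pin_center','pin_end_left','pin_end_right','lever_knob','bar'):
    for q in eyes.spot_point('wrist',t)[:1]:
        z={'lever_knob':.23,'bar':.119}.get(t,.085)
        print(t,round(q['p'],2),np.round(q['location']),tobox(ray_z('wrist',*q['location'],z,T)).round(3))
for r in eyes.cut_out('wrist','pin_center')[:1]:
    q=P[r['mask']&(d>0)]; print('pin',r['p'],r['bbox'],np.percentile(q,[1,50,99],axis=0).round(4).tolist())
E
```

```text
time_s: 2.13
tcp_pos: [0.2135, -0.5874, 0.3313]
tcp_rot: [3.142, -0.0, -0.087]
contact_force: [0.0, -0.2, -0.1]
opening: 0.0854
time_s: 3.8
tcp_pos: [0.5514, 0.0206, 0.3318]
tcp_rot: [-3.138, -0.001, -0.084]
contact_force: [-0.2, 0.6, -0.1]
opening: 0.0857
[-1.35670468e-04  7.60770176e-03  3.31822752e-01] [-3.14022295e+00 -4.72353398e-04 -8.64467600e-02] 3.85
top [[-0.1205, -0.24, 0.1193], [0.0055, 0.0326, 0.1247], [0.1217, 0.1723, 0.1272]]
open [[-0.0971, -0.1479, 0.0055], [0.0989, 0.1175, 0.1012]]
pin_center 0.66 [258. 141.] [0.002 0.024 0.085]
pin_end_right 0.76 [257. 248.] [ 0.003 -0.129  0.085]
bar 0.9 [258. 163.] [0.002 0.004 0.119]
pin 0.91 [241.0, 64.6, 274.4, 247.3] [[-0.0161, -0.1175, 0.085], [-0.0063, 0.0208, 0.0968], [0.0174, 0.1111, 0.1023]]
```

View pics/w1.png

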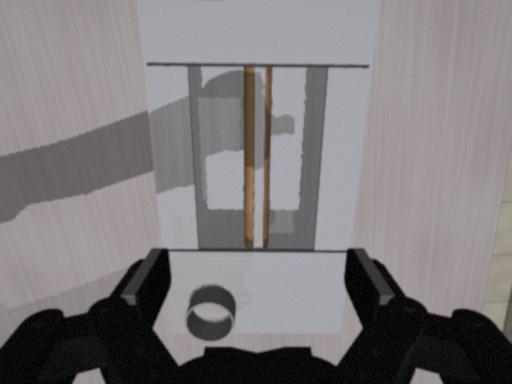

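The wrist view shows the bar over the pin (columns 245–272, rows 65–247). The pin's right end shows at about row 240, and the cutter sits at about (211,312). The pin's middle is therefore at box y ≈ +22 mm. Next is the lever.

```bash
python3 -m inch '[[0,[-2,-3.5,0],0.4],[0,[-2,-3.5,0],0],[0,[-1,-3.3,0],0],[0,[-1,-3,0],0],[0,[0,0,0],0]]'
cat > knob.py <<'E'
from h import *
import sys
im,d,T=snap('wrist',sys.argv[1]); v,u=np.mgrid[:384,:512]; P=tobox(deproj('wrist',u,v,d,T))
print('tcp',tobox(T[:3,3]).round(4),get_state()['time_s'])
m=(d>0)&(P[...,2]>.222)&(P[...,2]<.262)&(abs(P[...,1]-.188)<.016)&(abs(P[...,0]+.06)<.1)
print('knob pts',m.sum(),np.percentile(P[m],[2,50,98],axis=0).round(4).tolist())
A=P[m]; s=np.linalg.lstsq(np.c_[2*A,np.ones(len(A))],(A**2).sum(1),rcond=None)[0][:3]; print('sphere',s.round(4),'angle',np.arctan2(s[0]+.05,s[2]-.145)+.55)
for q in eyes.spot_point('wrist','lever_knob')[:1]: print(q['p'],np.round(q['location']),tobox(ray_z('wrist',*q['location'],.235,T)).round(4))
b=(d>0)&(abs(P[...,2]-.119)<.004)&(abs(P[...,1])<.1)&(abs(P[...,0])<.075)
if b.sum(): print('bar',b.sum(),np.percentile(P[b],[2,50,98],axis=0).round(4).tolist())
print('to knob0',go(-.102,.187,.225))
E
python3 knob.py w2.png
```

```text
time_s: 4.57
tcp_pos: [0.5027, 0.1574, 0.332]
tcp_rot: [-3.138, -0.0, -0.093]
contact_force: [-0.5, 0.3, 0.4]
opening: 0.0853
tcp [-0.0613  0.1393  0.332 ] 4.6167
knob pts 749 [[-0.1095, 0.1816, 0.2323], [-0.0983, 0.1928, 0.24], [-0.0886, 0.2026, 0.2437]]
sphere [-0.0997  0.1915  0.2317] angle 0.03004327406287577
0.58 [208. 127.] [-0.099   0.1918  0.235 ]
bar 1226 [[-0.0029, -0.0947, 0.1165], [0.0027, 0.0113, 0.1187], [0.0088, 0.0962, 0.1203]]
to knob0 (array([-4.36, -5.32, 10.64]), 'yaw err deg', np.float64(-0.28))
```

View pics/w2.png

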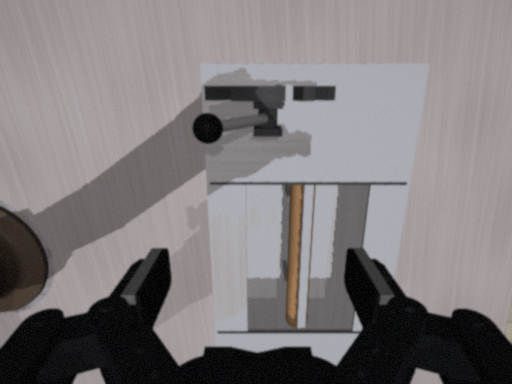

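The picture shows the lever knob at (208,128), leaning left, and the quadrant plate at row 93 with a notch gap near column 288. The bar and pin are in the opening. I'm correcting the box frame by about 2 mm from these wrist measurements.

```bash
sed -i 's/^def tobox/C=C+.0024*BX+.0013*BY\ndef tobox/' h.py
python3 -m inch '[[0,[-2,-2.5,2],0],[0,[-2,-2.5,2],-0.2],[0,[0,0,0],0],[0,[0,0,0],0]]'
python3 -c "
from h import *
print(tobox(tool()[:3,3]),go(-.102,.1875,.219))"
```

```text
time_s: 5.0
tcp_pos: [0.4696, 0.2041, 0.2904]
tcp_rot: [3.14, 0.002, -0.096]
contact_force: [0.1, -1.1, 0.2]
opening: 0.0857
[-0.10107371  0.18142874  0.29038644] (array([-0.08, -0.62,  7.14]), 'yaw err deg', np.float64(-0.14))
```

```bash
python3 -m inch '[[0,[-0.1,-0.6,2],0],[0,[0,0,2.5],0],[0,[0,0,2.5],0],[0,[0,0,0],0],[120,[0,0,0],0],[200,[0,0,0],0],[255,[0,0,0],0],[255,[0,0,0],0],[255,[0,0,0],0],[255,[0,0,0],0],[255,[0,0,0],0]]' 20
python3 -c "
from h import *
print(tobox(tool()[:3,3]),go(-.025,.1875,.231))"
```

```text
time_s: 5.92
tcp_pos: [0.4696, 0.2111, 0.2222]
tcp_rot: [3.142, -0.001, -0.096]
contact_force: [-3.7, -0.8, 6.7]
opening: 0.022
[-0.101674    0.18842521  0.22220316] (array([ 7.67,  0.07, -0.87]), 'yaw err deg', np.float64(-0.16))
```

```bash
python3 -m inch '[[255,[0.7,0,-0.4],0],[255,[0.73,0,-0.33],0],[255,[0.75,0,-0.27],0],[255,[0.77,0,-0.21],0],[255,[0.79,0,-0.15],0],[255,[0.79,0,-0.09],0],[255,[0.8,0,-0.02],0],[255,[0.8,0,0.04],0],[255,[0.79,0,0.1],0],[255,[0.78,0,0.15],0],[255,[0,0,0],0],[255,[0,0,0],0],[255,[0,0,0],0]]' 20
python3 -c "
from h import *
print(tobox(tool()[:3,3]),go(-.0253,.1875,.231))"
```

```text
time_s: 7.0
tcp_pos: [0.5465, 0.2042, 0.2334]
tcp_rot: [-3.14, -0.001, -0.096]
contact_force: [1.1, 2.8, 0.4]
opening: 0.0223
[-0.02450495  0.18866158  0.23337966] (array([-0.08,  0.12,  0.24]), 'yaw err deg', np.float64(-0.14))
```

Now release, go up, and check the lever from the side.

```bash
python3 -m inch '[[180,[0,0,0],0],[100,[0,0,0],0],[0,[0,0,0],0],[0,[0,0,0],0],[0,[0,0,0],0],[0,[0,0,-3],0],[0,[0,0,-3.5],0],[0,[0,0,-3.5],0],[0,[0,2.5,0],0],[0,[0,2.5,0],0],[0,[0,0,0],0]]'
python3 knob.py w3.png
```

```text
time_s: 7.92
tcp_pos: [0.5423, 0.1485, 0.3336]
tcp_rot: [3.138, -0.002, -0.102]
contact_force: [0.7, -0.2, -0.6]
opening: 0.0855
tcp [-0.0235  0.1328  0.3336] 7.9667
knob pts 798 [[-0.034, 0.1804, 0.2422], [-0.0236, 0.1914, 0.2493], [-0.0133, 0.2013, 0.253]]
sphere [-0.0235  0.1903  0.2411] angle 0.8190682480065934
0.69 [257. 121.] [-0.0223  0.1894  0.235 ]
bar 325 [[0.0718, -0.0944, 0.1152], [0.0728, 0.0121, 0.1187], [0.0738, 0.0959, 0.1227]]
to knob0 (array([-7.78, -4.99, 10.81]), 'yaw err deg', np.float64(-0.32))
```

View pics/w3.png

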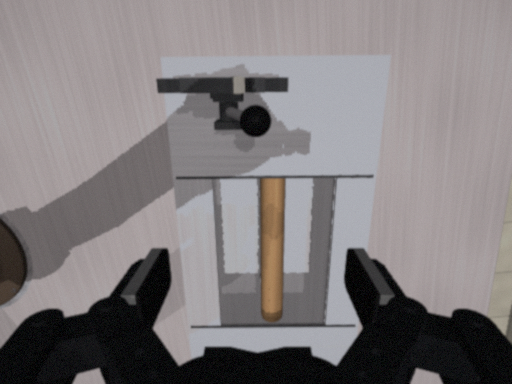

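The bar is now at box x≈+73 mm, the knob sits at about 0.80–0.82 rad, and the pin is clear from (272,178) to (272,320). Next I measure the pin and the cutter.

```bash
python3 -m inch '[[0,[0.5,3.5,0],0],[0,[0.5,3.5,0],-0.2],[0,[0.5,3.5,0],0],[0,[0.5,3.5,0],0],[0,[0.3,3,0],0],[0,[0,0,0],0],[0,[0,0,0],0]]'
python3 - <<'E'
from h import *
im,d,T=snap('wrist','w4.png'); v,u=np.mgrid[:384,:512]; P=tobox(deproj('wrist',u,v,d,T))
m=(d>0)&(P[...,2]>.083)&(P[...,2]<.108)&(abs(P[...,0])<.03)&(abs(P[...,1])<.15)
A=P[m]; print('pin',m.sum(),np.percentile(A,[1,50,99],axis=0).round(4).tolist())
for y in(-.09,-.05,0,.05,.09):
    B=A[abs(A[:,1]-y)<.01]; print(y,len(B),B[:,0].min().round(4) if len(B) else '',B[:,0].max().round(4) if len(B) else '',np.percentile(B[:,2],98).round(4) if len(B) else '')
c=P[(d>0)&(P[...,2]>.15)&(P[...,2]<.17)&(P[...,1]<-.12)&(abs(P[...,0])<.12)&(P[...,1]>-.25)]; print('cutter',len(c),np.percentile(c,[1,99],axis=0).round(3).tolist() if len(c) else '')
for t in('pin_center','pin_end_right','cutter'):
    for q in eyes.spot_point('wrist',t)[:1]: print(t,q['p'],np.round(q['location']),tobox(ray_z('wrist',*q['location'],.125 if t=='cutter' else .085,T)).round(4))
print(tobox(tool()[:3,3]),go(0,-.088,.07))
E
```

```text
time_s: 8.6
tcp_pos: [0.5485, -0.0187, 0.3326]
tcp_rot: [-3.141, 0.001, -0.096]
contact_force: [-0.1, 0.5, -0.5]
opening: 0.0854
pin 5221 [[-0.0183, -0.1162, 0.0857], [-0.0019, 0.0144, 0.0991], [0.0148, 0.1121, 0.1027]]
-0.09 354 -0.0175 0.0152 0.1023
-0.05 394 -0.0183 0.0147 0.1023
0 442 -0.0188 0.0141 0.1023
0.05 499 -0.0179 0.0149 0.1024
0.09 557 -0.0185 0.0144 0.1026
cutter 758 [[-0.091, -0.226, 0.15], [-0.03, -0.164, 0.161]]
pin_center 0.71 [255. 109.] [-0.003   0.0223  0.085 ]
pin_end_right 0.77 [256. 223.] [-0.0026 -0.1329  0.085 ]
cutter 0.88 [215. 280.] [-0.0584 -0.1983  0.125 ]
[-0.00208374 -0.02986281  0.33310357] (array([ 0.19,  5.83, 26.31]), 'yaw err deg', np.float64(0.21))
```

```bash
python3 -m inch '[[0,[0,2.9,2.5],0],[0,[0,2.9,3.5],0.2],[0,[0,0,3.5],0],[0,[0,0,3.5],0],[0,[0,0,2],0],[0,[0,0,0],0],[0,[0,0,0],0]]'
python3 -c "
from h import *
print(tobox(tool()[:3,3]),go(-.0018,-.088,.07))"
```

```text
time_s: 9.38
tcp_pos: [0.5431, -0.0716, 0.1857]
tcp_rot: [-3.141, 0.002, -0.094]
contact_force: [0.2, 0.1, 1.2]
opening: 0.0854
[-0.00216469 -0.08621146  0.18571952] (array([ 0.06,  0.19, 11.57]), 'yaw err deg', np.float64(-0.05))
```

```bash
python3 -m inch '[[0,[0,0.2,2.5],0],[0,[0,0,2.5],0],[0,[0,0,2.5],0],[0,[0,0,2],0],[0,[0,0,1.5],0],[0,[0,0,0.5],0],[0,[0,0,0],0]]'
python3 -m inch '[[80,[0,0,0],0],[150,[0,0,0],0],[255,[0,0,0],0],[255,[0,0,0],0],[255,[0,0,0],0],[255,[0,0,0],0],[255,[0,0,0],0]]' 25
python3 -c "
from h import *
print(tobox(tool()[:3,3]))"
```

```text
time_s: 9.97
tcp_pos: [0.5439, -0.0744, 0.0717]
tcp_rot: [-3.141, -0.001, -0.095]
contact_force: [-0.4, -0.5, 0.8]
opening: 0.0851
time_s: 10.55
tcp_pos: [0.5421, -0.0752, 0.0719]
tcp_rot: [3.141, 0.002, -0.096]
contact_force: [-5.9, 0.6, 9.8]
opening: 0.0329
[-0.00286974 -0.08990525  0.07190307]
```

```bash
python3 -m inch '[[255,[0.1,0,-0.3],0],[255,[0,0,-0.3],0],[255,[0,-0.7,0],0],[255,[0,-1,0],0],[255,[0,-1,0],0],[255,[0,-1,0],0],[255,[0,-1,0],0],[255,[0,-0.5,0],0],[255,[0,0,0],0],[255,[0,0,0],0]]' 25
python3 - <<'E'
from h import *
print(tobox(tool()[:3,3]),get_state()['contact_force'])
im,d,T=snap('wrist','w5.png'); v,u=np.mgrid[:384,:512]; P=tobox(deproj('wrist',u,v,d,T))
for y in(-.02,0,.02,.04,.06,.08,.1):
    B=P[(d>0)&(abs(P[...,1]-y)<.006)&(abs(P[...,0])<.022)&(P[...,2]>.06)]
    print(y,len(B),np.percentile(B,[50,98],axis=0).round(4)[:,[0,2]].tolist() if len(B) else '')
E
```

```text
time_s: 11.38
tcp_pos: [0.5491, -0.0227, 0.0769]
tcp_rot: [-3.142, 0.0, -0.095]
contact_force: [-0.5, -0.5, -1.9]
opening: 0.0332
[-0.00078082 -0.03703395  0.07690323] [-0.54553566 -0.5412182  -1.86296869]
-0.02 11232 [[0.0001, 0.1543], [0.0215, 0.1667]]
0 2025 [[-0.0001, 0.1031], [0.0154, 0.1057]]
0.02 2326 [[-0.0001, 0.1025], [0.0152, 0.1052]]
0.04 2722 [[-0.0004, 0.1019], [0.0152, 0.1047]]
0.06 3199 [[-0.0004, 0.1014], [0.0151, 0.1042]]
0.08 81 [[-0.015, 0.0897], [0.0164, 0.0973]]
0.1 0
```

View pics/w5.png

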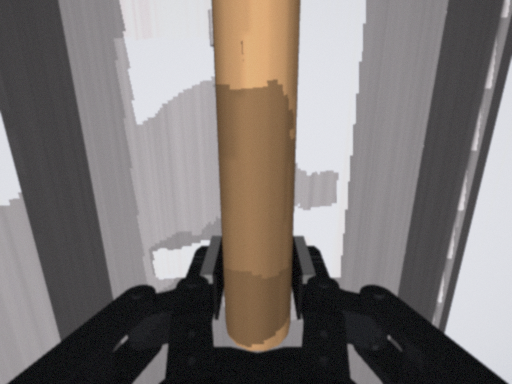

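The pin (columns 220–295) is firmly between the pads and well clear of the opening's edges. Now I lift slowly and let it pivot.

```bash
python3 -m inch '[[255,[0,0,-0.6],0],[255,[0,0,-0.6],0],[255,[0,0,-0.6],0],[255,[0,0,-0.6],0],[255,[0,0,-0.6],0],[255,[0,0,-0.6],0],[255,[0,0,-0.6],0],[255,[0,0,-0.6],0],[255,[0,0,-0.6],0],[255,[0,0,-0.6],0],[255,[0,0,0],0]]' 20
cat > pin.py <<'E'
from h import *
import sys
s=get_state(); print(tobox(tool()[:3,3]).round(4),s['contact_force'].round(1),s['wrist_torque'].round(2),s['opening'])
im,d,T=snap('wrist',sys.argv[1]); 
r=eyes.cut_out('wrist','pin_center')
v,u=np.mgrid[:384,:512]; P=tobox(deproj('wrist',u,v,d,T))
for q in r[:1]:
    m=cv2.erode(q['mask'].astype(np.uint8),np.ones((5,5)))>0; A=P[m&(d>0)]
    print(q['p'],q['bbox'],len(A)); A=A[abs(A[:,0]-T[0,3]*0)<.03]
    for y in np.arange(-.1,.2,.02):
        B=A[abs(A[:,1]-y)<.004]
        if len(B)>20: print(round(y,2),len(B),np.percentile(B[:,2],95).round(4),np.median(B[:,0]).round(4))
E
python3 pin.py w6.png
```

```text
time_s: 12.35
tcp_pos: [0.5498, -0.0233, 0.1384]
tcp_rot: [-3.142, -0.002, -0.096]
contact_force: [0.3, 0.8, -2.0]
opening: 0.0332
[ 0.     -0.0375  0.1384] [ 0.3  0.8 -2. ] [-0.18 -0.03 -0.04] 0.033208827053650095
0.89 [222.9, 2.4, 293.3, 352.5] 21251
-0.06 988 0.1794 0.0
-0.04 1325 0.1708 0.001
-0.02 1279 0.1605 0.0006
0.0 1185 0.1504 0.0011
0.02 1082 0.14 0.0012
0.04 1038 0.1299 0.0009
0.06 958 0.1198 0.0012
0.08 881 0.1093 0.0015
```

It is pivoting as planned, with the pin tilted about 27° and forces around 2 N. I keep lifting.

```bash
python3 -m inch '[[255,[0,0,-0.7],0],[255,[0,0,-0.8],0],[255,[0,0,-0.8],0],[255,[0,0,-0.8],0],[255,[0,0,-0.8],0],[255,[0,0,-0.8],0],[255,[0,0,-0.8],0],[255,[0,0,-0.8],0],[255,[0,0,-0.8],0],[255,[0,0,-0.8],0],[255,[0,0,0],0]]' 20
python3 pin.py w7.png
```

```text
time_s: 13.37
tcp_pos: [0.5499, -0.0233, 0.2179]
tcp_rot: [3.142, -0.002, -0.096]
contact_force: [0.4, 0.6, -2.4]
opening: 0.0333
[ 1.000e-04 -3.760e-02  2.179e-01] [ 0.4  0.6 -2.4] [-0.27 -0.   -0.03] 0.03330210930656827
0.88 [220.3, 0.0, 294.8, 351.6] 19378
-0.06 177 0.2608 0.0118
-0.04 1652 0.2535 0.0006
-0.02 1344 0.2363 0.0007
0.0 1095 0.2188 0.0008
0.02 900 0.2014 0.001
0.04 757 0.1842 0.0016
0.06 634 0.1668 0.0015
0.08 525 0.1496 0.0013
0.1 221 0.1326 0.002
```

```bash
python3 -m inch '[[255,[0,0,-0.7],0],[255,[0,0,-0.8],0],[255,[0,0,-0.8],0],[255,[0,0,-0.8],0],[255,[0,0,-0.8],0],[255,[0,0,-0.8],0],[255,[0,0,-0.8],0],[255,[0,0,-0.8],0],[255,[0,0,-0.8],0],[255,[0,0,-0.8],0],[255,[0,0,0],0]]' 25
python3 pin.py w8.png
```

```text
time_s: 14.38
tcp_pos: [0.5498, -0.0233, 0.297]
tcp_rot: [3.142, -0.003, -0.096]
contact_force: [0.3, -0.0, -2.7]
opening: 0.0331
[ 0.     -0.0375  0.297 ] [ 0.3 -0.  -2.7] [-0.26  0.02  0.  ] 0.03308356699015929
0.83 [220.5, 12.2, 296.7, 352.3] 16973
-0.04 2190 0.3384 0.0005
-0.02 1409 0.3098 0.0011
0.0 968 0.2816 0.0008
0.02 668 0.2529 0.001
0.04 501 0.2249 0.0011
0.06 366 0.1963 0.0016
0.08 283 0.1676 0.0014
0.1 219 0.1396 0.0016
```

```bash
python3 -m inch '[[255,[0,0.45,-0.65],0],[255,[0,0.45,-0.65],0],[255,[0,0.45,-0.65],0],[255,[0,0.45,-0.65],0],[255,[0,0.45,-0.65],0],[255,[0,0.45,-0.65],0],[255,[0,0.45,-0.65],0],[255,[0,0.4,-0.8],0],[255,[0,0,-1],0],[255,[0,0,-1],0],[255,[0,0,-1],0],[255,[0,0,-1],0],[255,[0,0,-1],0],[255,[0,0,-1],0],[255,[0,0,-1],0],[255,[0,0,-0.7],0],[255,[0,0,-0.5],0],[255,[0,0,0],0],[255,[0,0,0],0],[255,[0,0,0],0]]' 50
python3 pin.py w9.png
python3 - <<'E'
from h import *
for n in('scene','top'):
    im,d,T=snap(n,n+'9.png'); v,u=np.mgrid[:384,:512]; P=tobox(deproj(n,u,v,d))
    r=eyes.cut_out(n,'pin_center')[:1]
    for q in r:
        A=P[q['mask']&(d>0)]; print(n,q['p'],q['bbox'],len(A),np.percentile(A,[2,50,98],axis=0).round(3).tolist())
    for t in('lever_knob','cutter','jar','bowl','mug','carton','oil'):
        print(t,[(round(q['p'],2),np.round(q['location'],1).tolist()) for q in eyes.spot_point(n,t)[:1]])
E
```

```text
time_s: 16.15
tcp_pos: [0.5455, -0.0587, 0.4299]
tcp_rot: [3.142, 0.001, -0.096]
contact_force: [0.2, 0.8, -2.7]
opening: 0.0321
[-0.001  -0.0732  0.4299] [ 0.2  0.8 -2.7] [-0.14  0.01  0.02] 0.03214248290779174
0.77 [218.7, 1.0, 298.4, 349.8] 16883
-0.08 2367 0.4768 -0.0
-0.06 1510 0.4489 -0.0004
-0.04 1035 0.421 0.0002
-0.02 717 0.3934 -0.0003
0.0 524 0.3654 0.0001
0.02 398 0.338 -0.0002
0.04 306 0.3105 -0.0001
0.06 241 0.2825 -0.0001
0.08 82 0.2557 -0.0005
scene 0.56 [234.2, 139.7, 277.6, 174.5] 476 [[-0.01, -0.113, 0.249], [0.012, -0.041, 0.385], [0.017, 0.058, 0.481]]
lever_knob [(0.6, [283.1, 144.2])]
cutter [(0.51, [210.9, 234.8])]
jar [(0.92, [280.9, 142.4])]
bowl [(0.95, [326.8, 137.6])]
mug [(0.66, [135.9, 320.6])]
carton [(0.92, [192.9, 360.1])]
oil [(0.65, [346.2, 173.2])]
top 0.76 [241.7, 175.8, 286.9, 186.1] 412 [[-0.016, -0.048, 0.246], [-0.002, 0.007, 0.34], [0.016, 0.076, 0.424]]
lever_knob [(0.52, [213.7, 183.5])]
cutter []
jar [(0.74, [155.3, 223.1])]
bowl [(0.57, [136.2, 181.0])]
mug [(0.68, [387.0, 232.9])]
carton [(0.7, [389.3, 177.8])]
oil [(0.79, [168.9, 150.6])]
```

View pics/scene9.png

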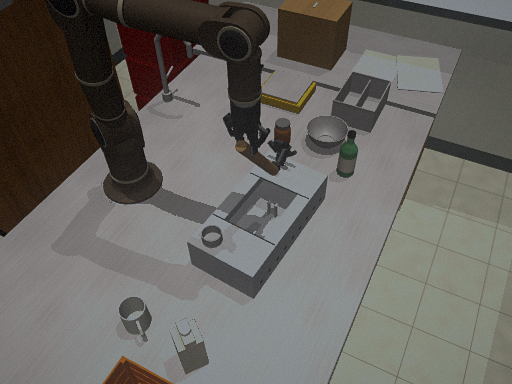

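The scene view shows the pin held above the empty opening at about (255,158), and nothing else has moved. I'll do one last check of the lever and bar, then hand in.

```bash
python3 -m inch '[[255,[0,0,0],0],[255,[0,0,0],0],[255,[0,0,0],0],[255,[0,0,0],0],[255,[0,0,0],0],[255,[0,0,0],0]]' 50
python3 - <<'E'
from h import *
for n in('top','scene'):
    im,d,T=snap(n,n+'10.png'); v,u=np.mgrid[:384,:512]; P=tobox(deproj(n,u,v,d))
    k=P[(d>0)&(P[...,2]>.232)&(P[...,2]<.26)&(abs(P[...,1]-.19)<.012)&(abs(P[...,0]+.05)<.08)]
    print(n,'knob',len(k),np.median(k,0).round(4) if len(k) else '')
    q=eyes.cut_out(n,'pin_center')[:1]
    if q: A=P[q[0]['mask']&(d>0)]; print('pin',np.percentile(A,[2,50,98],axis=0).round(3).tolist())
im,d,T=snap('wrist','w10.png'); v,u=np.mgrid[:384,:512]; P=tobox(deproj('wrist',u,v,d,T))
b=P[(d>0)&(abs(P[...,2]-.117)<.003)&(abs(P[...,1])<.09)&(abs(P[...,0])<.0745)]; print('bar',len(b),np.median(b,0) if len(b) else '')
s=get_state(); print(s['time_s'],s['tcp_pos'],s['opening'],abs(s['dq']).max())
E
```

```text
time_s: 17.65
tcp_pos: [0.5457, -0.0587, 0.4305]
tcp_rot: [3.142, 0.0, -0.096]
contact_force: [-0.2, 0.3, -2.6]
opening: 0.0324
top knob 37 [-0.0242  0.1869  0.2489]
pin [[-0.016, -0.049, 0.244], [-0.003, 0.007, 0.341], [0.015, 0.077, 0.424]]
scene knob 34 [-0.0211  0.184   0.2456]
pin [[-0.013, -0.112, 0.237], [0.012, -0.04, 0.382], [0.018, 0.068, 0.481]]
bar 188 [0.07262083 0.00873996 0.11816956]
17.9 [ 0.54568197 -0.05867894  0.43047871] 0.03237296310240993 0.0011508104390488437
```

```bash
python3 -c "
from h import *
print(arm.job_done())"
```

```text
the job is handed in; nothing more can be done
None
```

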